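# Pack tested timer relays into turned stack-nest totes

### The arm

A 6-joint arm with a two-finger parallel gripper is mounted at the origin on the work surface. World frame = base frame: x ahead of the robot, y to its left, z up, the work surface at z = 0. Lengths are in m, angles in degrees, forces in N, time in s.
With the tool pointing down it reaches from about 0.325 to 0.75 m from the base axis. Payload 7.6 kg.
Tool frame: the origin (TCP) lies midway between the tips of the shut fingers; the grasp point (between the pads) lies 19 mm behind it; z points along the fingers, y is the line along which they close (so a half turn about z gives the same grasp; the last joint's range is limited). The gripper opens to 85 mm and grips with 20 to 120 N. Pads are 22 mm wide; open, the fingers measure 114 mm over their backs; the gripper's body (76 mm by 85 mm) begins 54 mm behind the grasp point. The pads swing forward as they close: fully open they stand 13 mm farther back than shut.
Start: joints at [-75.017, 2.991, 80.254, -0, 96.75, -4.028], TCP at [0.171, -0.496, 0.204] pointing down, gripper open.
Joint ranges: [-166.34, 166.34], [-52.06, 124.39], [6.96, 135.62], [-60.46, 240.46], [14.63, 156.25], [-167.68, 167.68]. Speed limits (degrees/s): [147.25, 147.25, 172.46, 180, 180, 180].

### API

Orientations are given as a 3x3 rotation matrix whose columns are the frame's x, y, z axes.
In Python, from bench import manip, hand, solve_ik, sense, eyes gives the robot as it stands. The module is installed in compiled form; this text tells all that it offers. Calls block until the motion is done:
- manip.move_pose(position, orientation): joint-space move of the TCP to a pose.
- manip.movel(position, rate=0.15, orientation=None, guard=None): straight line of the TCP; orientation=None keeps the orientation; rate is the mean speed in m/s. With guard (N) it stops when the force on the tool has changed by that much, and returns True; else False.
- manip.move_joints(angles): joint-space move.
- hand.command_gripper(opening, squeeze=None): finger opening in m; squeeze is the grip in N (None keeps the last); returns when the fingers have stopped.
- manip.sleep(seconds).
- solve_ik(position, orientation): joint angles nearest the present ones, or None.
- sense(): the state.
- eyes.read_camera(name): name is "side" or "top"; returns the picture (400x640x3 uint8, blue, green, red); there is no depth.
- eyes.calibration(name): a dict with "vfov" (degrees; the focal length in pixels is half the picture's height over the tangent of half this angle, whatever the lens; pixels are square), "cx", "cy" (the principal point, pixels), "extrinsics" (4x4, takes a point from world to camera coordinates). Camera axes: x right, y down, z forward; pixel columns grow to the right and rows downward; lengths in m; the calibration is good to about 2 mm. A picture is of the moment at which its call begins. calibration takes no time and is no camera call.
A pose or a line that the arm cannot do raises manip.IKError and nothing moves.
- manip.job_done(): hands the job in; it is judged then, once.
The state is a dict: "clock": time; "joints": joint angles; "joint_velocities": joint speeds; "joint_torque": joint torques, N m; "tool_pos": TCP position; "tcp_rot": TCP orientation; "force": force on the tool from outside, world axes, zero at the start; "torque": the same for the moment, N m; "grip_width": finger opening in m; "grasp_force": force on a finger pad.
Only numpy, scipy, OpenCV 4.12 (cv2) and the standard library are available. Lean on these libraries where they do the work, as an engineer would, in place of code of your own. Each camera call takes 0.05 s, during which the arm holds its last target. There are 200 camera calls.

### The job

Press the push patch of the cabinet's clear flap until the touch latch clicks and keep a fingertip on the flap so that it rises gently to fully open instead of flying up. Lift the green tote out of the grey one, stand all the timer relays from the cabinet upright in the grey tote, then turn the green tote half a turn so that it stacks squarely on the grey one's ledges, clear above the relays, and see that all the ring lugs and the test clip lie in the green tote. Leave the flap open, the grey tote standing on the bench, and do not disturb the spanner, multimeter or screwdriver.

Things in the scene. Friction and masses are not known exactly. Their poses are not given: they have to be found in the camera images.
- lower_tote: Grey plastic stack-nest tote, loose on the bench, 218 (x) by 138 mm (y) over the rim, 68 high, 0.40 kg; origin at the centre of its underside. Walls taper in below the rim: clear floor x +-68, y +-47, 3 thick. Ledges inside both ends, 62 above its underside. A like tote put in the same way round (yellow ends together) nests, its underside 28 mm above this one's; see upper_tote for the half turn.
- upper_tote: Green tote, same moulding and axes as the grey one, 0.22 kg, empty. Starts nested in the grey tote, yellow ends together, underside 28 mm above the grey one's, 1.5 mm play: lift it straight up. Half turned (yellow ends apart) its floor edge lands on the grey ledges: underside 62 mm above the grey one's, play 4 either way along x, 9 along y.
- upper_tote_side (a point): Rim top in the middle of the green tote's +y long side (tote frame x 0, y +64, z 68 mm). The -y side is the same at y -64. Rim band on all sides: 10 mm thick, both faces upright, 28 tall; pinch it from above, fingers closing along the tote's y, tips at most 25 below the rim; it hangs from one wall, so grip with 60 N or more.
- lower_tote_yellow (a point): Middle of the rim top at the grey tote's yellow-patched end (tote frame x +104, z 68 mm). The patch is 80 wide and also shows from above.
- upper_tote_yellow (a point): Middle of the rim top at the green tote's yellow-patched end (tote frame x +104, z 68 mm). The patch is 80 wide and also shows from above.
- cabinet: Low grey steel relay cabinet fixed to the bench, 230 (x) by 180 (y) by 84 mm high, origin at the centre of its underside. Well inside: x +-111, y +-86, floor 6 up; the white touch latch takes some room at the middle of its +y wall (x +-25, y above 75). A clear acrylic flap, flush with the top, closes the well.
- flap (a joint): Angle of the clear push-to-open flap (218 along x by 170, 5 mm thick, 0.24 kg), hinged on the cabinet's -y side: 0 shut, -0.04 pressed fully down, opens up and over to -y, 2.2 fully open (36 degrees past upright). A spring lifts it (1 N at the edge when shut) and holds it open. Let go while low, it flies up at about 4 rad/s; let go beyond 0.8 rad it goes on to its stop by itself, at about 2 rad/s.
- flap_hinge (a point): Middle of the flap's hinge line (cabinet frame x 0, y -86, z 84 mm), level with the shut flap's top face; the hinge runs along the cabinet's x.
- flap_push (a point): Black push patch (30 by 22 mm) on the flap's top face near its free (+y) edge, 147 mm from the hinge line, over the touch latch.
- touch_latch (a joint): Travel of the touch latch's bolt: 0 latched; pressing the push patch down about 5 mm (about 2 N) pushes the bolt 3 to 6 mm clear, where it stays, and the flap is free. The flap meets its stop about 1 mm further down.
- spanner: Chunky steel spanner, 218 mm long, lying flat (11 mm thick); to be left alone. Origin under the middle of its shank, x along it.
- multimeter: Yellow multimeter lying on its back, 85 by 160 by 40 mm; to be left alone. Origin at the centre of its underside.
- screwdriver: Screwdriver lying on the bench, about 200 mm long; to be left alone.
- relay1: Cream bakelite timer relay with black base and a black dial on top, 38 by 38 mm, 50 mm high (dial 3 mm more), 0.11 kg, origin at the centre of its underside, z up. Stands upright on the cabinet's well floor under the flap; may be absent.
- relay2: Cream bakelite timer relay with black base and a black dial on top, 38 by 38 mm, 50 mm high (dial 3 mm more), 0.11 kg, origin at the centre of its underside, z up. Stands upright on the cabinet's well floor under the flap; may be absent.
- relay3: Cream bakelite timer relay with black base and a black dial on top, 38 by 38 mm, 50 mm high (dial 3 mm more), 0.11 kg, origin at the centre of its underside, z up. Stands upright on the cabinet's well floor under the flap; may be absent.
- lug1: Tin-plated ring lug lying flat on the bench, 59 mm long along x, 45 g: round barrel 14 mm across from x = -30 to 0 mm (axis 7 mm up), ring 24 mm across and 5 mm thick centred at x = +17 mm. Origin on the underside, at the barrel's ring end; may be absent.
- lug2: Tin-plated ring lug lying flat on the bench, 59 mm long along x, 45 g: round barrel 14 mm across from x = -30 to 0 mm (axis 7 mm up), ring 24 mm across and 5 mm thick centred at x = +17 mm. Origin on the underside, at the barrel's ring end; may be absent.
- clip: Blue plastic test clip body lying flat, 62 mm long along x, 30 g: body 44 mm long, 16 mm wide, 18 mm high centred at x = -6 mm, narrower nose towards +x. Origin on the underside; may be absent.

How it is judged (in metres and radians):
On the way, in this order (a step that is already met when the one before it is completed fails the run):
1. the touch latch has clicked and the flap stands open (value of joint touch_latch above 0.0025 m and value of joint flap above 1.9 rad), for 0.2 s.
2. all the relays present stand upright in the grey tote, with the green tote lifted out of it (x of relay1 in the frame of lower_tote between -0.08 and 0.08 m and y of relay1 in the frame of lower_tote between -0.045 and 0.045 m and z of relay1 in the frame of lower_tote between -0.003 and 0.012 m and angle between each of relay1, relay2, relay3's own z axis and vertical below 0.25 rad and x of relay2 in the frame of lower_tote between -0.08 and 0.08 m and y of relay2 in the frame of lower_tote between -0.045 and 0.045 m and z of relay2 in the frame of lower_tote between -0.003 and 0.012 m and x of relay3 in the frame of lower_tote between -0.08 and 0.08 m and y of relay3 in the frame of lower_tote between -0.045 and 0.045 m and z of relay3 in the frame of lower_tote between -0.003 and 0.012 m and (horizontal distance between upper_tote and lower_tote above 0.06 m or z of upper_tote in the frame of lower_tote above 0.055 m)), for 0.2 s.
3. the green tote sits on the grey tote's ledges, turned half a turn from it (z of upper_tote in the frame of lower_tote between 0.057 and 0.067 m and x of upper_tote in the frame of lower_tote between -0.012 and 0.012 m and y of upper_tote in the frame of lower_tote between -0.014 and 0.014 m and angle between the x axis of upper_tote and the x axis of lower_tote, either way round below 0.15 rad and angle between upper_tote's own z axis and vertical below 0.06 rad and x of upper_tote_yellow in the frame of lower_tote below -0.08 m), for 0.2 s.
At the end, for the whole second after the job is handed in: Flap open (over 1.9 rad); relays upright (0.25 rad) in the grey tote, which stands level; green tote on its ledges, half turned (underside 57-67 mm above the grey one's, within 12 mm lengthwise, 14 mm sideways, 0.15 rad); lugs and clip in the green tote; all at rest (all of step 3 and value of joint flap above 1.9 rad and x of relay1 in the frame of lower_tote between -0.08 and 0.08 m and y of relay1 in the frame of lower_tote between -0.045 and 0.045 m and z of relay1 in the frame of lower_tote between -0.003 and 0.012 m and angle between each of relay1, relay2, relay3's own z axis and vertical below 0.25 rad and x of relay2 in the frame of lower_tote between -0.08 and 0.08 m and y of relay2 in the frame of lower_tote between -0.045 and 0.045 m and z of relay2 in the frame of lower_tote between -0.003 and 0.012 m and x of relay3 in the frame of lower_tote between -0.08 and 0.08 m and y of relay3 in the frame of lower_tote between -0.045 and 0.045 m and z of relay3 in the frame of lower_tote between -0.003 and 0.012 m and x of lug1 in the frame of upper_tote between -0.092 and 0.092 m and y of lug1 in the frame of upper_tote between -0.058 and 0.058 m and z of lug1 in the frame of upper_tote between -0.003 and 0.04 m and x of lug2 in the frame of upper_tote between -0.092 and 0.092 m and y of lug2 in the frame of upper_tote between -0.058 and 0.058 m and z of lug2 in the frame of upper_tote between -0.003 and 0.04 m and x of clip in the frame of upper_tote between -0.092 and 0.092 m and y of clip in the frame of upper_tote between -0.058 and 0.058 m and z of clip in the frame of upper_tote between -0.003 and 0.04 m and height (world z) of lower_tote below 0.006 m and angle between lower_tote's own z axis and vertical below 0.05 rad and linear speed of each of relay1, relay2, relay3, lug1, lug2, clip, upper_tote, lower_tote below 0.02 m/s); the robot touches nothing.
It fails at once if the flap flew open (faster than 2.5 rad/s) (velocity of joint flap above 2.5 rad/s).
It fails at once if the green tote was pressed onto a relay (over 5 N) (contact force between upper_tote and relay1 above 5 N or contact force between upper_tote and relay2 above 5 N or contact force between upper_tote and relay3 above 5 N).
It fails at once if a bystander (spanner, multimeter, screwdriver) was moved more than 30 mm (distance of any of spanner, multimeter, screwdriver from where it was at the start of the episode above 0.03 m).
Of relay1, relay2, relay3 only 2 to 3 are there at a start; the rules pass over those that are not, and their reading is None.
Of lug1, lug2, clip only 2 to 3 are there at a start; the rules pass over those that are not, and their reading is None.
At some moment in a run one of lug1, lug2, clip may be knocked a few centimetres aside while the robot is not near it.
It also fails if it takes over 210 s, if anything falls off the work surface, if the arm or the gripper's body presses on something with over 40 N, if the wrist force passes 120 N, or if a joint passes its speed limit or range.

## Working session

There is one attempt and no reset: what is moved stays moved. The work goes in short steps, each a Python script; the robot and the scene stay as the last script left them, time stands still between calls to the robot, and variables do not carry over. Pictures are saved under pics/ and viewed, at most 14 in all, crops included, and the job is handed in when it is done.

```bash
mkdir -p pics; python3 - <<'E'
from bench import *
import cv2
for n in ("top","side"):
    cv2.imwrite(f"pics/{n}0.png",eyes.read_camera(n)); print(n,eyes.calibration(n))
s=sense();print(s["clock"],s["tcp_rot"],s["grip_width"])
E
```

```text
top {'vfov': 43.36802320474317, 'cx': 321.50080859621943, 'cy': 194.73118968521666, 'extrinsics': array([[-0.00857321, -0.99995457, -0.00416635,  0.02411968],
       [-0.99264229,  0.00901362, -0.12074784,  0.56982612],
       [ 0.12077991,  0.00310049, -0.99267447,  1.42718574],
       [ 0.        ,  0.        ,  0.        ,  1.        ]])}
side {'vfov': 51.569174936684384, 'cx': 317.4153203674541, 'cy': 194.02580311586885, 'extrinsics': array([[-0.80048444, -0.59933332, -0.00492149,  0.44893876],
       [-0.33048605,  0.4482258 , -0.8305857 ,  0.2609384 ],
       [ 0.50000362, -0.66324445, -0.55686909,  0.8339621 ],
       [ 0.        ,  0.        ,  0.        ,  1.        ]])}
0.1 [[ 9.45457427e-01  3.25745508e-01 -3.41777775e-04]
 [ 3.25745673e-01 -9.45456554e-01  1.28873037e-03]
 [ 9.66620915e-05 -1.32977233e-03 -9.99999111e-01]] 0.08551239547922761
```

View pics/top0.png

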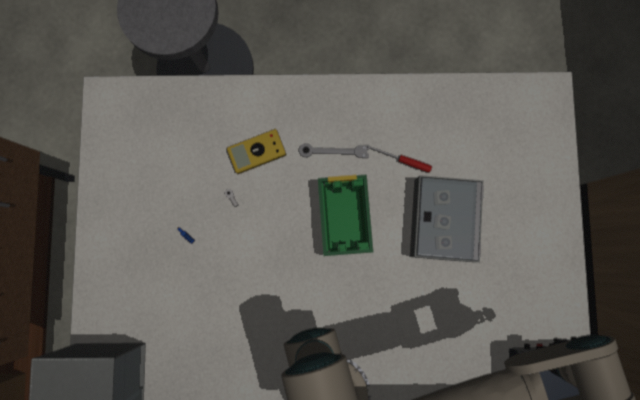

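View pics/side0.png

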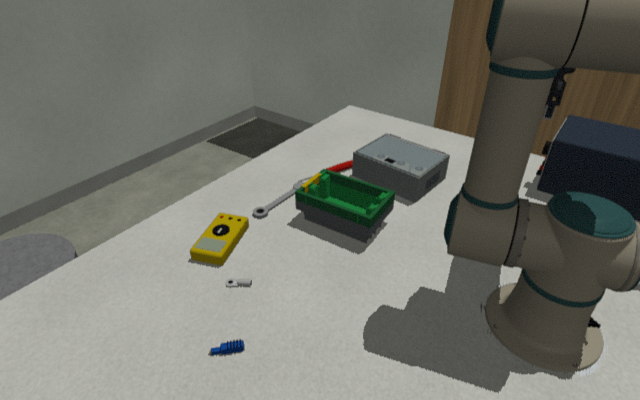

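The top view shows the cabinet at about (448,220) with its black push patch at (427,217), so the hinge is on the right (world −y). Three relay dials are visible at about (444,197), (444,222) and (445,242). The green tote is at (345,215) with its yellow end facing +x, the lug at (232,198) and the clip at (186,235). Only one lug is visible. The spanner and screwdriver lie beyond the totes, at rows 140–170.

```bash
cat > h.py <<'E'
from bench import *
import numpy as np, cv2
CAL={n:eyes.calibration(n) for n in("top","side")}
def unproj(n,u,v,z):
    c=CAL[n];f=200/np.tan(np.radians(c["vfov"]/2));E=c["extrinsics"];R,t=E[:3,:3],E[:3,3]
    o=-R.T@t;d=R.T@np.array([(u-c["cx"])/f,(v-c["cy"])/f,1]);return (o+d*(z-o[2])/d[2])[:2]
def proj(n,p):
    c=CAL[n];f=200/np.tan(np.radians(c["vfov"]/2));q=c["extrinsics"]@np.r_[p,1]
    return np.array([f*q[0]/q[2]+c["cx"],f*q[1]/q[2]+c["cy"]])
def mask(img,lo,hi,roi=None):
    m=cv2.inRange(cv2.cvtColor(img,cv2.COLOR_BGR2HSV),np.array(lo),np.array(hi))
    if roi:
        k=np.zeros_like(m);x0,y0,x1,y1=roi;k[y0:y1,x0:x1]=1;m=m*k
    return m
def biggest(m):
    return max(cv2.findContours(m,cv2.RETR_EXTERNAL,cv2.CHAIN_APPROX_NONE)[0],key=cv2.contourArea)
def rot(a):
    "tool down, closing line (tool y) at world angle a degrees"
    a=np.radians(a);y=np.array([np.cos(a),np.sin(a),0]);z=np.array([0,0,-1.]);return np.c_[np.cross(y,z),y,z]
E
python3 - <<'E'
from h import *
im=cv2.imread("pics/top0.png")
a=cv2.resize(im[165:270,305:495],None,fx=4.2,fy=4.2,interpolation=cv2.INTER_CUBIC)
b=cv2.resize(im[165:270,160:300],None,fx=4.2,fy=4.2,interpolation=cv2.INTER_CUBIC)
cv2.imwrite("pics/cropa.png",a)
def world_rect(c,z,n="top"):
    P=np.array([unproj(n,*p[0],z) for p in c],np.float32)*1000
    return cv2.minAreaRect(P)
def wp(m,z): 
    c=biggest(m); return world_rect(c,z), cv2.boundingRect(c)
hs=cv2.cvtColor(im,cv2.COLOR_BGR2HSV)
for p in [(323,200),(345,215),(342,179),(186,235),(232,195),(427,216),(470,220),(418,220),(480,220),(450,262),(450,177),(444,197)]: print(p,hs[p[1],p[0]])
print("green",wp(mask(im,(45,80,20),(80,255,255))|mask(im,(18,120,80),(32,255,255),(310,170,380,190)),.096))
print("yel",wp(mask(im,(18,120,80),(32,255,255),(310,170,380,190)),.096))
print("clip",wp(mask(im,(100,100,30),(130,255,255),(160,200,220,260)),.009))
print("patch",wp(mask(im,(0,0,0),(180,255,35),(421,205,436,228)),.084))
g=cv2.GaussianBlur(cv2.cvtColor(im,cv2.COLOR_BGR2GRAY),(0,0),1)
k=g[185:212,220:245];np.set_printoptions(linewidth=250);print(k[::2,::1])
print(g[220,400:490]);print(g[170:270,460]);print(g[170:270,430])
E
```

```text
(323, 200) [ 67 139  77]
(345, 215) [ 67 136  88]
(342, 179) [ 23 169 118]
(186, 235) [109 171  64]
(232, 195) [ 15   9 115]
(427, 216) [ 0 10 26]
(470, 220) [105  11  92]
(418, 220) [30  8 63]
(480, 220) [45  6 85]
(450, 262) [ 19  16 129]
(450, 177) [ 17  15 118]
(444, 197) [102  14  88]
green (((508.2880859375, -44.2978515625), (213.7535400390625, 132.96279907226562), 3.828050136566162), (318, 175, 54, 80))
yel (((608.9010009765625, -38.80769348144531), (12.132817268371582, 78.90829467773438), 3.9210517406463623), (328, 175, 29, 7))
clip (((457.84661865234375, 420.4415283203125), (54.80403518676758, 12.233925819396973), 45.545494079589844), (178, 228, 16, 15))
patch (((501.3749084472656, -276.3177795410156), (13.942249298095703, 22.379634857177734), 88.08666229248047), (425, 212, 6, 9))
[[127 127 127 127 128 128 128 128 128 128 128 128 129 129 130 130 131 131 131 131 130 129 128 128 129]
 [127 127 128 128 128 128 127 126 126 126 127 128 129 130 131 131 131 131 130 130 129 129 128 128 128]
 [127 127 127 127 126 123 119 117 116 117 119 122 125 127 129 129 129 129 129 129 129 128 128
[... 1612 characters left out ...]
 89  89  89  89  89  89  89  89  90  90  90  90  90  90  90  89  89  89  89  89  90  90  90  90  90  90  90  90  90  91  91  91  91  91  91  91
  91  91  91  91  91  92  91  91  91  91  91  91  92  91  91  91  91  91  91  91  92  92  92  92  93  91  85  81  87 101 115 124 127 127 127 127 128 128]
[ 79  91 106 118 122 115  99  83  77  80  83  86  87  88  89  89  89  90  90  90  90  90  90  90  89  89  90  90  90  90  90  90  90  90  90  90  90  90  90  88  81  69  54  45  42  42  43  44  45  48  53  64  77  86  90  91  91  91  91  91  91  91
  91  91  91  91  91  91  92  92  92  92  92  92  92  92  92  92  92  92  92  92  93  95  95  89  80  78  88 104 118 124 126 126 127 127 127 126 127 127]
```

View pics/cropa.png

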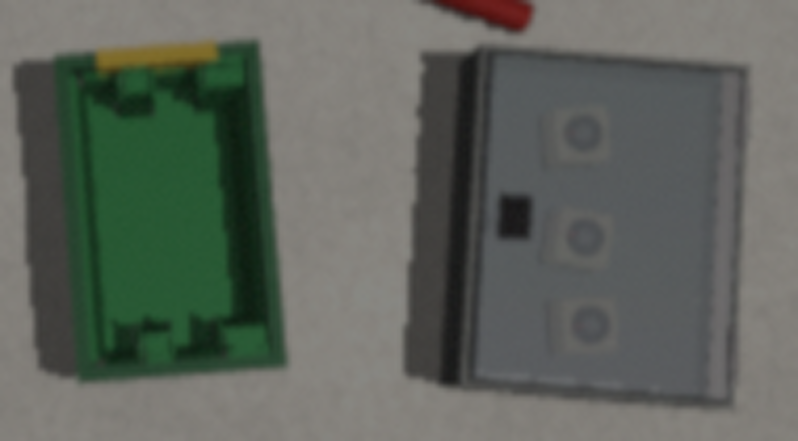

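The crop shows the flap's corners, the patch at crop (514,217), and three relays in a row along cabinet x with dials at crop (583,133), (585,238) and (591,325). Next I compute the cabinet frame and open the flap.

```bash
cat >> h.py <<'E'
def lug_clip(im):
    "bench positions (m) and long-axis angle (deg)"
    out={}
    m=mask(im,(100,100,30),(130,255,255),(120,180,300,300))
    g=cv2.GaussianBlur(cv2.cvtColor(im,cv2.COLOR_BGR2GRAY),(0,0),.8)
    bg=cv2.medianBlur(cv2.cvtColor(im,cv2.COLOR_BGR2GRAY),51)
    l=((bg.astype(int)-g>9)*255).astype(np.uint8);k=np.zeros_like(l);k[180:230,210:300]=1;l=l*k
    for n,mm,z in(("clip",m,.009),("lug",l,.006)):
        P=np.array([unproj("top",*p[0],z) for p in biggest(mm)],np.float32)*1000
        (c,(w,h),a)=cv2.minAreaRect(P)
        if w<h:a+=90
        out[n]=(np.array(c)/1000,a,(w,h))
    return out
E
python3 - <<'E'
from h import *
import json
im=cv2.imread("pics/top0.png")
c=lambda x,y:(305+(x+.5)/4.2-.5,165+(y+.5)/4.2-.5)
W=lambda p,z:unproj("top",*c(*p),z)
TL,TR,BR,BL=[W(p,.084) for p in((484,48),(748,66),(734,404),(467,384))]
print("corners",TL,TR,BR,BL,np.linalg.norm(TL-BL),np.linalg.norm(TR-BR),np.linalg.norm(TL-TR))
x=(TL-BL)+(TR-BR);yaw=np.degrees(np.arctan2(x[1],x[0]))
rx=(TL-TR)+(BL-BR);yaw2=np.degrees(np.arctan2(-rx[0],rx[1]))
C=(TL+TR+BR+BL)/4;patch=W((514.5,217),.084)
print("yaw",yaw,yaw2,"C",C,"patch",patch)
print("relays",[W(p,.059) for p in((583,133),(585,238),(591,325))])
print(lug_clip(im))
a=np.radians((yaw+yaw2)/2);X=np.array([np.cos(a),np.sin(a)]);Y=np.array([-X[1],X[0]])
for q in [patch]+[W(p,.059) for p in((583,133),(585,238),(591,325))]: print("cab frame",X@(q-C),Y@(q-C))
E
```

```text
corners [ 0.61451651 -0.25864044] [ 0.60068684 -0.43492639] [ 0.37636993 -0.41514018] [ 0.39091326 -0.24026496] 0.22435701659340537 0.22518785838161878 0.1768275868941082
yaw -4.869697558182469 -4.619330451134575 C [ 0.49562164 -0.33724299] patch [ 0.50074559 -0.27523082]
relays [array([ 0.55941857, -0.32883214]), array([ 0.48802826, -0.32748143]), array([ 0.42949729, -0.32928954])]
{'clip': (array([0.45784662, 0.42044153]), 45.545494079589844, (54.80403518676758, 12.233925819396973)), 'lug': (array([0.56632037, 0.28505753]), 33.93552780151367, (60.9067497253418, 25.305782318115234))}
cab frame -2.28060560944765e-05 0.062223497303334055
cab frame 0.062882640570384 0.013658859353696397
cab frame -0.008374761364427922 0.009100044695302598
cab frame -0.06655561995159179 0.002456868074635462
```

```bash
cat >> h.py <<'E'
CY=-4.75;_a=np.radians(CY);CX=np.array([np.cos(_a),np.sin(_a)]);CYv=np.array([-CX[1],CX[0]]);CC=np.array([.4956,-.3372])
def cab(x,y): return CC+CX*x+CYv*y
E
python3 - <<'E'
from h import *
hand.command_gripper(0.0,40)
R=rot(CY)
P=lambda y,z:np.r_[cab(0,y),z]
manip.move_pose(P(.061,.14),R)
manip.movel(P(.061,.09),.12)
t=manip.movel(P(.061,.0765),.02,guard=8)
s=sense();print("press",t,s["tool_pos"][2],s["force"],s["grip_width"],s["clock"])
for th in np.arange(0,1.31,.13):
    manip.movel(P(-.086+.158*np.cos(th)-.011,.084+.158*np.sin(th)),.07)
    print(round(th,2),np.round(sense()["force"],1))
manip.movel(P(-.086+.158*np.cos(1.3)-.011,.31),.12)
manip.sleep(1.2)
cv2.imwrite("pics/s1.png",cv2.hconcat([cv2.resize(eyes.read_camera(n),(400,250),interpolation=cv2.INTER_AREA) for n in("top","side")]))
print(sense()["clock"])
E
```

```text
press False 0.07662535540648363 [ 0.27988822  0.26518391 -1.0625129 ] -0.00023204395018467755 3.75
0.0 [-0.2 -0.1 -0.4]
0.13 [-0.7 -0.1 -0. ]
0.26 [-0.1 -0.5 -0.4]
0.39 [0.6 0.3 0.4]
0.52 [-0.4  0.4  0.3]
0.65 [ 0.6 -0.7  0.2]
0.78 [-0.7 -1.  -1. ]
0.91 [0.5 0.4 0.1]
1.04 [-1.1  0.2 -0.5]
1.17 [ 0.3 -0.3  0.6]
1.3 [ 0.7 -0.5 -0.1]
10.4917
```

View pics/s1.png

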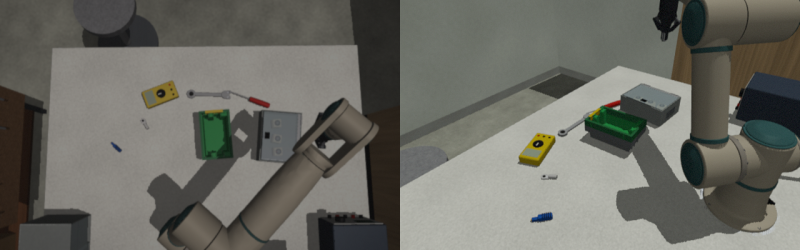

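The flap is still shut (patch at (267,135) in the left half), so the tip didn't press far enough. I'll press on until the flap's stop is felt.

```bash
python3 - <<'E'
from h import *
R=rot(CY)
P=lambda y,z:np.r_[cab(0,y),z]
manip.move_pose(P(.061,.14),R)
manip.movel(P(.061,.086),.12)
for i in range(24):
    z=.086-.001*i
    manip.movel(P(.061,z),.03); manip.sleep(.05)
    f=np.mean([sense()["force"][2] for _ in range(5)]);s=sense()
    print(i,round(s["tool_pos"][2],4),np.round(f,1),end="; ")
    if f>7: break
E
```

```text
0 0.0868 -0.7; 1 0.085 0.8; 2 0.0839 -0.3; 3 0.083 -1.0; 4 0.082 0.6; 5 0.081 0.4; 6 0.0799 0.2; 7 0.079 0.0; 8 0.078 0.8; 9 0.0769 0.4; 10 0.076 -0.8; 11 0.075 -1.1; 12 0.0739 -0.2; 13 0.073 0.8; 14 0.072 0.5; 15 0.071 -0.0; 16 0.07 0.4; 17 0.069 -0.0; 18 0.0679 -0.6; 19 0.0669 0.1; 20 0.066 0.4; 21 0.065 0.1; 22 0.064 -0.2; 23 0.063 0.5;
```

```bash
python3 - <<'E'
from h import *
t=eyes.read_camera("top");s=eyes.read_camera("side")
cv2.imwrite("pics/s2.png",cv2.hconcat([cv2.resize(t[150:290,400:520],None,fx=3,fy=3),cv2.resize(s[90:230,330:490],None,fx=2.7,fy=3)]))
q=sense();print(q["tool_pos"],q["grip_width"],q["joint_torque"],q["tcp_rot"])
for y in(.061,):
  for z in(.063,.084):
    p=np.r_[cab(0,y),z];print(proj("top",p),proj("side",p))
E
```

```text
[ 0.50065485 -0.27639377  0.06298712] -1.634296924745041e-05 [-7.68101127e-04 -4.48159647e+01 -3.39083362e+01 -2.65049530e-04
  9.25509994e-04 -1.44010363e-05] [[ 8.27603443e-02  9.96569478e-01 -2.42541651e-05]
 [ 9.96569478e-01 -8.27603442e-02  6.17970160e-06]
 [ 4.15121895e-06 -2.46823949e-05 -1.00000000e+00]]
[426.02170639 216.89526102] [389.13818199 166.90528816]
[427.54289246 216.31568174] [389.79015731 160.73057325]
```

View pics/s2.png

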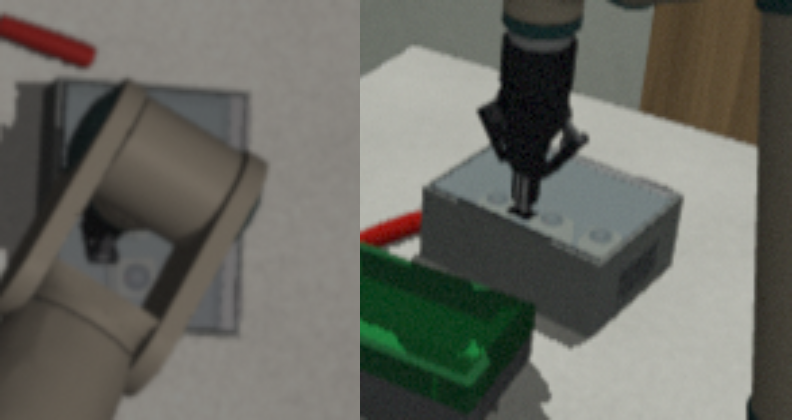

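The fingertip looks level with the patch at side pixel (390,161), although the TCP reads 0.063. So the real tip seems to sit higher than stated. I'll keep stepping down with a force stop.

```bash
python3 - <<'E'
from h import *
P=lambda y,z:np.r_[cab(0,y),z]
for i in range(24):
    z=.062-.001*i
    manip.movel(P(.061,z),.03); manip.sleep(.05)
    f=np.mean([sense()["force"] for _ in range(8)],axis=0);s=sense()
    print(round(s["tool_pos"][2],4),np.round(f,1),end="; ")
    if abs(f[2])>5: break
im=eyes.read_camera("side");cv2.imwrite("pics/s3.png",cv2.resize(im[90:230,330:490],None,fx=3.5,fy=3.5,interpolation=cv2.INTER_CUBIC))
E
```

```text
0.062 [-0.1 -0.  -0.7]; 0.0609 [-1.1 -0.7 -0.6]; 0.06 [ 0.9 -0.1  0.2]; 0.0589 [-0.4  0.1  0.2]; 0.058 [-0.4 -0.8 -0.4]; 0.0572 [ 0.6 -0.3  1.5]; 0.0561 [0.6 0.2 0.2]; 0.055 [ 0.7 -1.2  2.1]; 0.054 [1.3 0.  0.7]; 0.0529 [ 0.8 -1.5  2. ]; 0.0519 [ 0.7 -1.   0.8]; 0.0512 [-1. -1.  4.]; 0.0511 [-3.8  2.2  8.3];
```

View pics/s3.png

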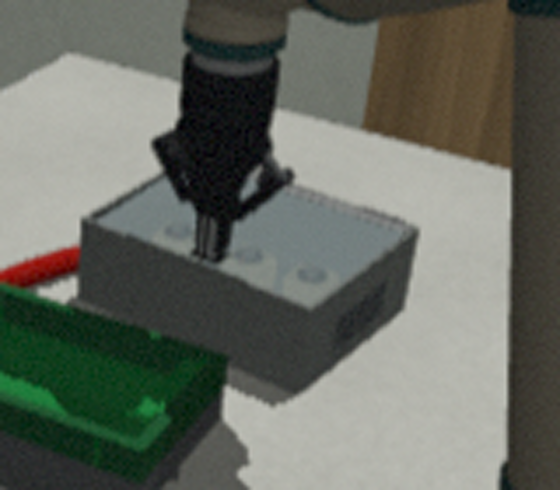

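Contact began at TCP z≈0.057, and the stop came at 0.051 with 8 N. So the real tip of the shut fingers is about 27 mm short of the reported TCP, and the patch is now pressed home. I'll use this offset to follow the flap up.

```bash
echo 'DZ=-.027  # reported TCP sits this far from the real shut fingertip' >> h.py; python3 - <<'E'
from h import *
P=lambda y,z:np.r_[cab(0,y),z+DZ]
for th in np.arange(0,1.31,.1):
    manip.movel(P(-.086+.158*np.cos(th)-.011,.084+.158*np.sin(th)),.06)
    print(round(th,2),np.round(np.mean([sense()["force"] for _ in range(8)],axis=0),1),end=" ")
cv2.imwrite("pics/s4a.png",eyes.read_camera("side"))
manip.movel(P(-.086+.158*np.cos(1.3)-.011,.31),.12)
manip.sleep(1.2)
cv2.imwrite("pics/s4b.png",eyes.read_camera("side"))
cv2.imwrite("pics/s4.png",cv2.hconcat([cv2.resize(cv2.imread(f"pics/s4{n}.png")[0:250,300:550],(400,400)) for n in"ab"]))
print(sense()["clock"])
E
```

```text
0.0 [ 1.1 -0.4  1.3] 0.1 [ 0.7 -0.8  1.5] 0.2 [-0.1 -1.1  1. ] 0.3 [ 1.  -0.8 -0.5] 0.4 [ 0.7 -0.3  0.7] 0.5 [0.4 0.1 0.8] 0.6 [ 0.2 -0.6 -0.1] 0.7 [0.9 0.1 0.3] 0.8 [-0.3 -1.   0.7] 0.9 [0.6 0.8 0.2] 1.0 [-1.  -0.2 -0.5] 1.1 [-1.  -0.4  0.6] 1.2 [-0.4  0.1  0. ] 1.3 [ 0.4  0.  -0.5] 30.925
```

View pics/s4.png

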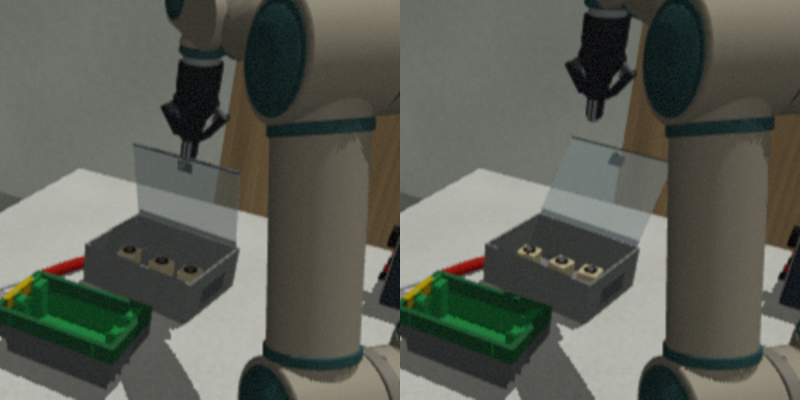

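The flap now stands open at (610,190) in the right-hand frame, with three relays visible in the well. Next I lift out the green tote and park it.

```bash
python3 - <<'E'
from h import *
TY=3.7;tc=np.array([.507,-.0445]);a=np.radians(TY);yv=np.array([-np.sin(a),np.cos(a)])
R=rot(90+TY);g=tc+.064*yv
manip.move_pose(np.r_[.5,-.1,.3],R) if 0 else None
hand.command_gripper(.04)
manip.move_pose(np.r_[g,.16],R)
zt=.096-.021+DZ
print("guard",manip.movel(np.r_[g,zt],.1,guard=10),sense()["tool_pos"][2])
hand.command_gripper(0,80)
s=sense();print(s["grip_width"],s["grasp_force"],s["force"])
manip.movel(np.r_[g,zt+.02],.05);print(np.round(sense()["force"],1),sense()["grip_width"])
manip.movel(np.r_[g,zt+.12],.1);print(np.round(sense()["force"],1),sense()["grip_width"])
t=eyes.read_camera("side");cv2.imwrite("pics/s5.png",t[:300])
p=np.array([.47,.14])+.064*yv
manip.move_pose(np.r_[p,zt+.1],R)
manip.movel(np.r_[p,zt-.018],.12)
print(manip.movel(np.r_[p,zt-.030],.03,guard=6),sense()["tool_pos"][2]-zt)
hand.command_gripper(.035)
manip.movel(np.r_[p,.2],.2)
manip.move_pose(np.r_[.38,.2,.3],R)
cv2.imwrite("pics/s6.png",eyes.read_camera("top"))
print(sense()["clock"])
E
```

```text
guard False 0.04878229171568818
0.008422706571471539 79.33432817459106 [-1.63079952  0.6084202   4.82528492]
[-0.6  0.5 -3.1] 0.00798158965495324
[ 0.2  0.7 -2.8] 0.008151065240402657
True -0.027280877944943292
40.7333
```

View pics/s6.png

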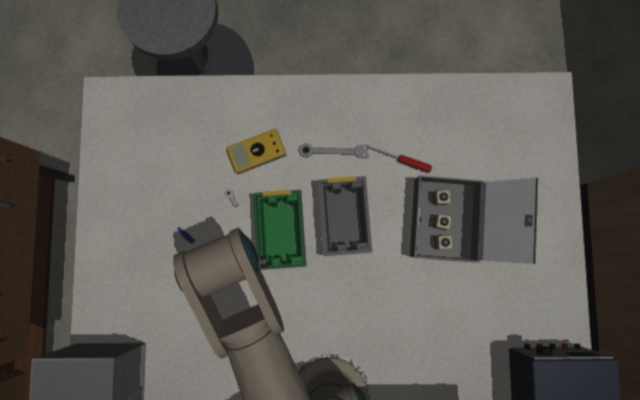

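The green tote is parked at about (279,229) and the grey tote is empty at (343,215), both with the yellow end up. Three relays are at (443,197), (443,221) and (445,242), and the flap is open on the right. I'll take a close crop for accuracy.

```bash
python3 - <<'E'
from h import *
im=cv2.imread("pics/s6.png")
cv2.imwrite("pics/c6.png",cv2.resize(im[170:270,305:465],None,fx=5,fy=5,interpolation=cv2.INTER_CUBIC))
for n,roi,z in(("greyY",(320,170,365,190),.068),("greenY",(255,185,300,200),.068)):
    c=biggest(mask(im,(18,110,70),(34,255,255),roi));P=np.array([unproj("top",*p[0],z) for p in c],np.float32)*1000
    print(n,cv2.minAreaRect(P))
c=biggest(mask(im,(45,80,20),(80,255,255))|mask(im,(18,110,70),(34,255,255),(255,185,300,200)));print("green",cv2.minAreaRect(np.array([unproj("top",*p[0],.068) for p in c],np.float32)*1000))
m=mask(im,(8,40,90),(35,140,255),(425,180,460,255))
for c in cv2.findContours(m,cv2.RETR_EXTERNAL,cv2.CHAIN_APPROX_NONE)[0]:
    if cv2.contourArea(c)>30: print("relay",cv2.minAreaRect(np.array([unproj("top",*p[0],.056) for p in c],np.float32)*1000))
print(lug_clip(im)["lug"])
E
```

```text
greyY ((608.893798828125, -38.41097640991211), (13.554136276245117, 77.97269439697266), 4.720945835113525)
greenY ((571.5357055664062, 148.17742919921875), (12.968793869018555, 80.10993957519531), 3.9151716232299805)
green ((471.3260498046875, 142.0985870361328), (214.15150451660156, 136.81655883789062), 3.5874931812286377)
relay ((428.2803649902344, -329.0384521484375), (33.92118835449219, 37.25810241699219), 87.8945541381836)
relay ((488.44708251953125, -327.3819580078125), (36.303131103515625, 37.596397399902344), 78.11732482910156)
relay ((559.1890258789062, -328.4856262207031), (34.868465423583984, 37.42855453491211), 89.47676849365234)
(array([0.53367371, 0.16163725]), 89.81832885742188, (151.28060913085938, 121.6298828125))
```

View pics/c6.png

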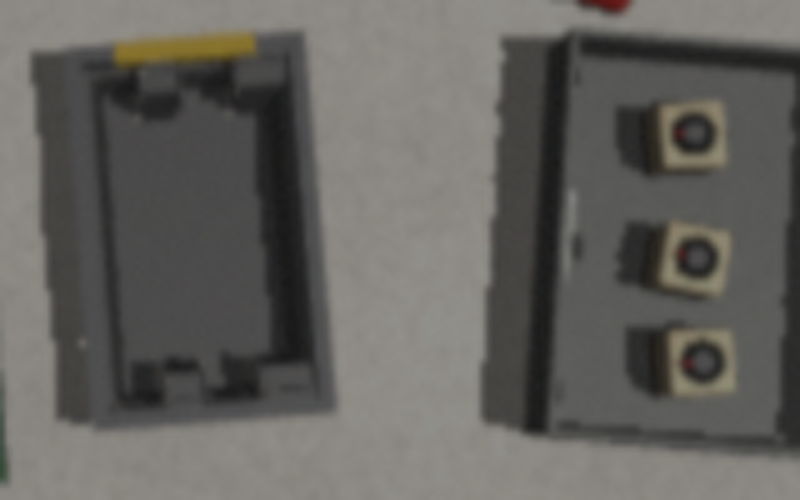

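Grey rim corners are at crop (68,50), (302,32), (335,410) and (95,428). The relays are distinct and upright, with the middle one turned about −12°. Now I transfer the relays.

```bash
cat >> h.py <<'E'
K=[unproj("top",305+(x+.5)/5-.5,170+(y+.5)/5-.5,.068) for x,y in((68,50),(302,32),(335,410),(95,428))]
GC0=np.mean(K,axis=0);_x=(K[0]-K[3])+(K[1]-K[2]);GYAW0=np.degrees(np.arctan2(_x[1],_x[0]))
def inframe(c,yaw,x,y):
    a=np.radians(yaw);return c+np.array([np.cos(a)*x-np.sin(a)*y,np.sin(a)*x+np.cos(a)*y])
E
python3 - <<'E'
from h import *
print("grey",GC0,GYAW0, "from yellow", inframe(np.array([.6089,-.0384]),4,-.104,0))
GC=(GC0+inframe(np.array([.6089,-.0384]),GYAW0,-.104,0))/2
for (x,y,w,tx) in((.559,-.3287,-1.5,.044),(.4883,-.3275,-12,0),(.429,-.3291,-2,-.044)):
    p=np.array([x,y]);R=rot(w-90)
    hand.command_gripper(.056,45)
    manip.move_pose(np.r_[p,.14],R)
    print("dn",manip.movel(np.r_[p,-.008],.12,guard=10),end=" ")
    zg=sense()["tool_pos"][2]
    hand.command_gripper(.0,45)
    s=sense();print("w",round(s["grip_width"],4),"z",round(zg,4),end=" ")
    if s["grip_width"]<.03: print("MISSED");break
    manip.movel(np.r_[p,.14],.15)
    q=inframe(GC,GYAW0,tx,0);Rq=rot(GYAW0-90)
    manip.move_pose(np.r_[q,.13],Rq)
    manip.movel(np.r_[q,zg+.012],.12)
    print("place",manip.movel(np.r_[q,zg-.006],.03,guard=5),round(sense()["tool_pos"][2]-zg,4),end=" ")
    hand.command_gripper(.052)
    manip.movel(np.r_[q,.14],.15)
    print(sense()["grip_width"],round(sense()["clock"],1))
E
```

```text
grey [ 0.50696064 -0.04569825] 3.719243826473802 from yellow [ 0.50515334 -0.04565467]
dn False w 0.0381 z -0.0069 place True -0.0029 0.05222081634061808 50.2
dn False w 0.0377 z -0.007 place True -0.003 0.05233301028442089 58.6
dn False w 0.0384 z -0.0071 place True -0.0028 0.05183913911806219 67.0
```

```bash
python3 - <<'E'
from h import *
c=np.array([.4695,.1415]);yw=3.6;g=inframe(c,yw,0,.064)
manip.move_pose(np.r_[g,.16],rot(90+yw))
im=eyes.read_camera("top")
cv2.imwrite("pics/c7.png",cv2.resize(im[165:265,250:390],None,fx=5,fy=5,interpolation=cv2.INTER_CUBIC))
cc=biggest(mask(im,(18,110,70),(34,255,255),(320,165,365,190)));print(cv2.minAreaRect(np.array([unproj("top",*p[0],.068) for p in cc],np.float32)*1000))
E
```

```text
((608.4930419921875, -38.434818267822266), (13.2505464553833, 77.86302185058594), 3.920182466506958)
```

View pics/c7.png

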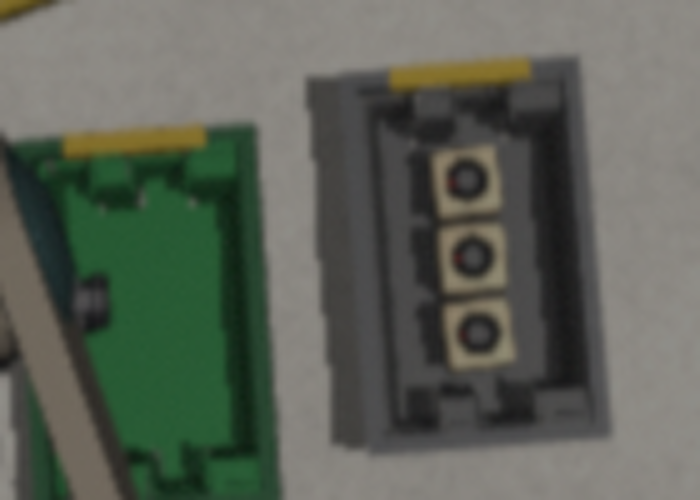

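All three relays stand upright in the grey tote at crop (466,180), (473,258) and (480,334), and the tote hasn't moved. Next I stack the green tote, half turned.

```bash
python3 - <<'E'
from h import *
c=np.array([.4695,.1415]);yw=3.6;g=inframe(c,yw,0,.064)
hand.command_gripper(.035,80)
print(manip.movel(np.r_[g,.020],.12,guard=10),sense()["tool_pos"][2])
hand.command_gripper(0,80);print(sense()["grip_width"])
manip.movel(np.r_[g,.17],.12)
GC=(GC0+inframe(np.array([.6087,-.0384]),GYAW0,-.104,0))/2
q=inframe(GC,GYAW0,0,-.064);R=rot(GYAW0-90)
print(sense()["joints"][5],solve_ik(np.r_[q,.17],R)[5])
manip.move_pose(np.r_[q,.17],R)
manip.movel(np.r_[q,.020+.070],.08)
print("touch",manip.movel(np.r_[q,.020+.058],.02,guard=4),sense()["tool_pos"][2]-.020,sense()["grip_width"])
hand.command_gripper(.035)
manip.movel(np.r_[q,.2],.15)
manip.move_pose(np.r_[.40,-.25,.25],R)
t=eyes.read_camera("top");s=eyes.read_camera("side");cv2.imwrite("pics/t8.png",t)
cv2.imwrite("pics/c8.png",cv2.hconcat([cv2.resize(t[165:265,300:400],(400,400)),cv2.resize(s[150:260,280:400],(400,400))]))
c1=biggest(mask(t,(45,80,20),(80,255,255),(300,160,400,270))|mask(t,(18,110,70),(34,255,255),(310,225,400,270)))
print("green",cv2.minAreaRect(np.array([unproj("top",*p[0],.130) for p in c1],np.float32)*1000),"grey",GC,GYAW0)
for k,v in lug_clip(t).items():print(k,v)
print(sense()["clock"])
E
```

```text
False 0.02086382139068186
0.008237354259623937
-73.95101342505366 70.13172812852955
touch True 0.06300905781457795 0.008230075642782051
green ((502.24627685546875, -44.62230682373047), (214.6796112060547, 133.36578369140625), 3.658435106277466) grey [ 0.50593984 -0.04542223] 3.719243826473802
clip (array([0.45784662, 0.42044153]), 45.545494079589844, (54.80403518676758, 12.233925819396973))
lug (array([0.56701801, 0.28552695]), 33.935523986816406, (62.58843994140625, 25.305782318115234))
78.5583
```

View pics/c8.png

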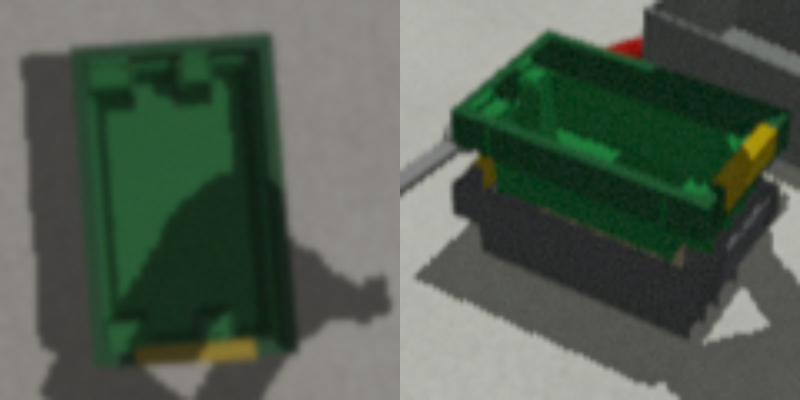

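The green tote sits half turned on the ledges: its yellow end is now at the near end, crop (195,350), contact came at 63 mm, and it is 3.7 mm off lengthwise. Next are the lug, then the clip.

```bash
cat > pick.py <<'E'
from h import *
GT=np.array([.5023,-.0448])
def pick(name,off,dst):
    im=eyes.read_camera("top");c,a,wh=lug_clip(im)[name];print(name,c,a,wh)
    a=(a+90)%180-90
    p=c+off*np.array([np.cos(np.radians(a)),np.sin(np.radians(a))])
    hand.command_gripper(.04,40)
    R=rot(a+90);manip.move_pose(np.r_[p,.09],R)
    print("dn",manip.movel(np.r_[p,-.023],.1,guard=10),sense()["tool_pos"][2],end=" ")
    hand.command_gripper(0,40);w=sense()["grip_width"];print("w",w)
    manip.movel(np.r_[p,.15],.15)
    w=sense()["grip_width"];print("w",w)
    if w<.005:return False
    q=inframe(GT,3.7,*dst);R=rot(93.7)
    manip.move_pose(np.r_[q,.16],R)
    print("put",manip.movel(np.r_[q,.047],.1,guard=5),sense()["tool_pos"][2])
    hand.command_gripper(.035);manip.movel(np.r_[q,.16],.15);return True
E
python3 - <<'E'
from pick import *
manip.move_pose(np.r_[.40,-.1,.25],rot(93.7))
print(pick("lug",-.0145,(.015,.012)))
print(sense()["clock"])
manip.move_pose(np.r_[.40,-.2,.25],rot(93.7))
print(pick("clip",0,(-.03,-.015)))
manip.move_pose(np.r_[.36,-.25,.3],rot(93.7))
t=eyes.read_camera("top");s=eyes.read_camera("side");cv2.imwrite("pics/t9.png",t)
cv2.imwrite("pics/c9.png",cv2.hconcat([cv2.resize(t[150:270,170:410],(480,240)),cv2.resize(s[150:270,200:360],(320,240))]))
c1=biggest(mask(t,(45,80,20),(80,255,255),(300,160,400,270))|mask(t,(18,110,70),(34,255,255),(310,225,400,270)))
print("green",cv2.minAreaRect(np.array([unproj("top",*p[0],.130) for p in c1],np.float32)*1000))
print(sense()["clock"])
E
```

```text
lug [0.49824002 0.12283816] 163.94603729248047 (33.618282318115234, 60.50723648071289)
dn False -0.02225231998927448 w 8.524015301300806e-05
w -9.226545845765498e-05
False
85.4083
clip [0.45784662 0.42044153] 45.545494079589844 (54.80403518676758, 12.233925819396973)
dn False -0.022032828505398894 w 0.015067285009102049
w 0.015026053307551156
put False 0.04777776824823627
True
green ((503.4660339355469, -47.862396240234375), (211.3616180419922, 134.10067749023438), 5.068116188049316)
97.85
```

View pics/c9.png

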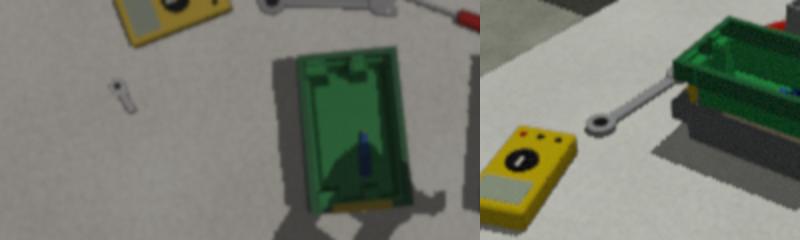

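The clip lies in the green tote at (364,153) in the left crop. The lug pick was misled by the arm's shadow. The lug is still at top pixel (231,197), so I'll retry with the arm out of the way.

```bash
sed -i 's/k\[180:230,210:300\]/k[180:230,205:252]/' h.py; sed -i 's/    a=(a+90)%180-90/    if name=="lug" and max(wh)>75: return "bad"\n&/' pick.py
sed -i 's/for n,mm,z in((/for n,mm,z in[t for t in((/;s/("lug",l,.006)):/("lug",l,.006)) if t[1].any()]:/' h.py
python3 - <<'E'
from pick import *
print(pick("lug",-.0145,(.015,.012)))
manip.move_pose(np.r_[.36,-.25,.3],rot(93.7))
t=eyes.read_camera("top");s=eyes.read_camera("side");cv2.imwrite("pics/t10.png",t)
cv2.imwrite("pics/c10.png",cv2.hconcat([cv2.resize(t[140:280,170:550],(760,280))]))
cv2.imwrite("pics/c10.png",cv2.vconcat([cv2.imread("pics/c10.png"),cv2.resize(s[110:260,200:485],(760,300))]))
print(sense()["clock"])
E
```

```text
lug [0.56578571 0.28515536] 32.7464485168457 (61.80619812011719, 25.510164260864258)
dn False -0.02204465797977565 w 0.011970776553915334
w 0.012170165951999764
put False 0.04779105449620578
True
108.2
```

View pics/c10.png

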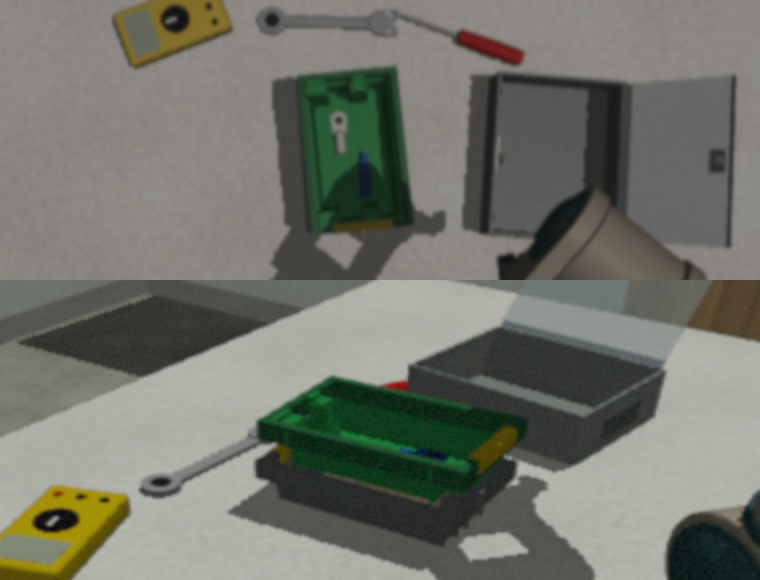

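Lug and clip both lie in the stacked green tote (lug at (339,130), clip at (364,173)). The flap is open, the bystanders are untouched, and no picture shows a second lug. Handing in.

```bash
python3 -c "
from bench import *
print(manip.job_done())"
```

```text
the job is handed in; nothing more can be done
None
```

I handed the job in at about 108 s on the robot clock; no verdict came back, but the last pictures show the flap open, the green tote half turned on the grey one's ledges with the lug and clip in it, and the bystanders in place; all three relays stood upright in the grey tote when last seen before stacking, and no second lug was visible on the bench.

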